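# Load and lock a circuit board in a test fixture

### The job

Push the circuit-board carrier by its blue lip fully home against the rear stop of the test fixture, then push the red-knobbed lever past its half-way notch (yellow mark) all the way to the second stop (green mark), so that the board is locked in. Only push: never lift the carrier out of its channel. Leave the other things on the bench where they are and finish clear of everything.

Things in the scene. Friction and masses are not known exactly. Their poses are not given: they have to be found in the camera images.
- fixture: Test fixture, fixed to the bench: pale metal base (x -100 to +110 mm, y +-65 mm, 16 mm thick) and a grey lever plate on its -y side (x +-80 mm, out to y = -195 mm, 16 mm thick). Origin: on the bench, under the middle of the channel; x runs along the channel to the rear stop, away from the robot; z up. Channel floor 16 mm above the bench; white guide rails at y = +-47 mm, tops at 30 mm.
- rear_stop (a point): Middle of the face of the dark rear stop bar at the channel's end, at fixture x = 95 mm, 22 mm above the bench. A bridge with an orange hold-down bar stands over the channel just before it (fixture x = 65 to 91 mm, top 83 mm above the bench); a grey gear housing (50 mm long, top 68 mm) stands beside it at y = -63 to -103 mm; the lever lowers the bar to just above the board, which does not move the carrier.
- carrier: Loose grey carrier with a green circuit board, 100 mm long (x), 90 mm wide, 12 mm thick, 0.2 to 0.4 kg, lying in the channel 25 to 48 mm short of home; slides under a few N. Origin: centre of its underside; axes as the fixture's. Fully home its rear end touches the rear stop and its origin is at fixture x = 45 mm, z = 16 mm.
- lip (a point): Middle of the front face of the carrier's blue push lip, 20 mm above the carrier's underside (36 mm above the bench), 50 mm in front of the carrier's origin. The lip is 70 mm wide (y), 8 mm thick and stands from the channel floor to 44 mm above the bench.
- lever (a joint): Lever angle, rad: 0 = open (white mark; starts within 0.06), 0.5 = first notch (yellow), 1.0 = second stop, locked (green, hard end). Grows as the knob swings away from the robot (counter-clockwise from above). Detent with humps at 0.24 and 0.77: past 0.77 it snaps to the stop, released between them it drops into the notch. Takes up to about 9 N at the knob.
- knob (a point): Centre of the top of the lever's red knob: an upright cylinder 22 mm in diameter, top 71 mm above the bench, free for pushing from 40 to 71 mm above the bench. A steel arm (12 mm thick, top 38 mm above the bench) joins it to the pivot. It moves on a level circle of radius 90 mm about the pivot.
- pivot (a point): Lever's pivot axis, fixed to the fixture at x = 0, y = -85 mm, 42 mm above the bench. At joint value q the knob lies from it by 90 mm x (sin(q - 0.5), -cos(q - 0.5)) in the fixture's x, y.
- heat_sink: Bystander: small silver finned heat sink, 28x36x18 mm, left of the fixture. Origin: centre of its underside.
- kapton_roll: Bystander: roll of amber tape lying flat, 64 mm across, 18 mm high, left of the fixture. Origin: centre of its underside.
- solvent_bottle: Bystander, on the open front half of the bench: white bottle with a grey cap, 50x50x100 mm, stands at the left or the right. Origin: centre of its underside.
- flux_cleaner: Bystander, on the open front half of the bench: pink bottle with a white cap, 53x53x94 mm, stands at the left or the right. Origin: centre of its underside.
- marker_pen: Bystander: white marker pen with a blue cap, 121 mm long, 13 mm thick, lies right of the fixture, pointing away from the robot. Origin: centre of its underside.
- multimeter: Bystander: black hand multimeter, 152x78x43 mm, lies at the right front. Origin: centre of its underside.
- side_cutters: Bystander: red-handled side cutters, 121 mm long, 12 mm thick, at the right. Origin: centre of its underside.
Things that resemble listed ones, but are neither listed nor needed, are in the scene too. Of the things shaped like the carrier, the grey one is meant.

How it is judged:
On the way, in this order (a step that is already met when the one before it is completed fails the run):
1. the carrier is pushed fully home while the lever is still open (x of carrier in the frame of fixture above 0.0415 m and z of carrier in the frame of fixture below 0.0195 m and value of joint lever below 0.25 rad), for 0.2 s.
2. the lever is pushed past its first notch to the second stop (value of joint lever above 0.94 rad and x of carrier in the frame of fixture above 0.0415 m), for 0.2 s.
At the end, for the whole second after the job is handed in: The lever stands at its second stop (joint above 0.94 rad) and rests; the carrier lies flat in its channel, at rest, fully home (within 3.5 mm of the rear stop) (all of step 2 and z of carrier in the frame of fixture below 0.0195 m and velocity of joint lever between -0.05 and 0.05 rad/s and linear speed of carrier below 0.01 m/s); the robot touches nothing.
It fails at once if the carrier is lifted off its channel floor (more than 8 mm) or tipped (z of carrier in the frame of fixture above 0.024 m or angle between carrier's own z axis and vertical above 0.2 rad).
It fails at once if a bystander is displaced by more than 25 mm or knocked over (distance of any of heat_sink, kapton_roll, solvent_bottle, flux_cleaner, marker_pen, multimeter, side_cutters from where it was at the start of the episode above 0.025 m or angle between any of solvent_bottle, flux_cleaner's own z axis and vertical above 0.5 rad).
It also fails if it takes over 45 s, if anything falls off the work surface, if the arm or the gripper's body presses on something with over 40 N, if the wrist force passes 120 N, or if a joint passes its speed limit or range.

### The arm

A 6-joint arm with a two-finger parallel gripper is mounted at the origin on a cart in front of the work surface, level with it; the furniture and walls round the work are solid. World frame = base frame: x ahead of the robot, y to its left, z up, the work surface at z = 0. Lengths are in m, angles in rad, forces in N, time in s.
With the tool pointing down it reaches from about 0.25 to 0.725 m from the base axis. Payload 4 kg.
Tool frame: the origin (TCP) lies midway between the tips of the shut fingers; the grasp point (between the pads) lies 19 mm behind it; z points along the fingers, y is the direction in which the jaws open and shut (so a half turn about z gives the same grasp; the last joint's range is limited). The gripper opens to 85 mm and grips with 20 to 120 N. Pads are 22 mm wide; open, the fingers measure 114 mm over their backs; the gripper's body (76 mm by 85 mm) begins 54 mm behind the grasp point. The pads swing forward as they close: fully open they stand 13 mm farther back than shut.
Start: joints at [1.221, 0.241, 0.005, 1.335, 0, 1.571], TCP at [0.171, 0.47, 0.231] pointing down, gripper open.
Joint ranges: [-2.72, 2.72], [-1.05, 1.87], [-1.09, 1.28], [-1.99, 2.15], [-1.42, 1.44], [-3.14, 3.14]. Speed limits (rad/s): [2.79, 2.79, 3.14, 3.14, 3.14, 3.14].

### API

Orientations are given as a unit quaternion [x, y, z, w].
In Python, from workcell import monitor, cams, order gives the robot as it stands.
- The arm moves only by the tool send_rows, never from a script. Its argument "moves" is a list of rows, each a list of 4 numbers: the shift along the tool's x, y, z as a fraction of full scale, then the turn about the tool's z as a fraction of full scale. A call has 1 to 20 rows; each row shifts and turns the commanded pose from where the row before left it, along the tool's axes as they then stand; what a row does not reach is not made up. Full scale, the value 1, is 100 cm for a shift and 0.1 rad for a turn. A row lasts 1/10 s, in which the tool goes at most 50 mm and 8.59 degrees, less where a joint would pass 70% of its speed; a pose out of reach is approached as far as the arm can. A call with a number of a shift or a turn outside -1 to 1 is refused whole. A call with a gripper value outside its range is refused whole. "claw" is the gripper's target within -1 to 1 (fully open at 1, half-way at 0, shut at -1), set as the call begins (left out, the last holds). The fingers move at their own pace and stop on an object; the grip force is fixed at half the most. Time passes only in rows, so rows that do not move let the fingers close. It gives the time, the measured TCP pose, the force and the opening at its end, in the units of the state.
- monitor.get_obs(): the state, without advancing time (a new reading comes with each control period).
- cams.camera(name): name is "side" or "top" or "wrist"; returns (picture, depth): 420x560x3 uint8, blue, green, red; 420x560 float32, m along the optical axis (not along the pixel's ray), 0 where there is no reading.
- cams.camera_info(name): a dict with "intrinsics" (3x3 intrinsics, pixels), "T" (4x4, takes a point from camera to world coordinates); the wrist camera has in their place "mount" (4x4, takes a point from camera to tool coordinates, whose origin is the TCP and whose axes are the flange's). Camera axes: x right, y up, looking along -z (the intrinsics and any distortion apply to the point x, -y, -z); pixel columns grow to the right and rows downward; lengths in m; the calibration is good to about 2 mm. The wrist camera is an equidistant fisheye: a pixel r from the principal point sees the ray r / f radians off the axis. A picture is of the moment at which its call begins: read the wrist's pose just before it. camera_info takes no time and is no camera call.
- order.job_done(): hands the job in, once; it reports no verdict.
The state is a dict: "clock": time; "joint_pos": joint angles; "joint_vel": joint speeds; "tau": joint torques, N m; "eef_pos": TCP position; "tool_rot": TCP orientation; "ft_force": force on the tool from outside, world axes, zero at the start; "ft_torque": the same for the moment, N m; "grip_width": finger opening in m.
Only numpy, scipy, OpenCV 4.12 (cv2) and the standard library are available. Lean on these libraries where they do the work, as an engineer would, in place of code of your own. Each camera call takes 0.05 s, during which the arm holds its last target.

## Working session

There is one attempt and no reset: what is moved stays moved. The work goes in short steps, Python scripts to look and compute and a tool call to move; the robot and the scene stay as the last step left them, time stands still between calls to the robot, and variables do not carry over. Pictures are saved under pics/ and viewed, and the job is handed in when it is done.

Besides the shell and the picture viewer there is one more tool, called in YAML: its name, and indented under it one key for each argument. send_rows: Moves the arm, as the interface text tells. Its arguments: {"type":"object","properties":{"moves":{"type":"array","items":{"type":"array","items":{"type":"number","minimum":-1,"maximum":1}}},"claw":{"type":"number"}},"required":["moves"]}

```bash
ls; mkdir -p pics
python3 - <<'E'
from workcell import monitor,cams
import cv2,numpy as np
np.set_printoptions(precision=4,suppress=True)
o=monitor.get_obs();print(o)
for n in("top","side"):
    i=cams.camera_info(n);print(n,i)
    p,d=cams.camera(n);cv2.imwrite(f"pics/{n}0.png",p);np.save(f"pics/{n}0.npy",d)
print(cams.camera_info("wrist"))
E
```

```text
pics
{'clock': 0.0, 'joint_pos': array([1.221 , 0.2414, 0.0038, 1.3351, 0.    , 1.5708]), 'joint_vel': array([ 0.0004,  0.001 , -0.    ,  0.0017,  0.0005, -0.0001]), 'tau': array([ -0.0005, -37.2318,  25.2407,   0.0169,  -0.0001,   0.    ]), 'eef_pos': array([0.1711, 0.4692, 0.2304]), 'tool_rot': array([ 0.174 ,  0.9847, -0.001 , -0.0002]), 'ft_force': array([0.1091, 0.1874, 0.0017]), 'ft_torque': array([0.013 , 0.0322, 0.0059]), 'grip_width': 0.08521271272602242}
top {'intrinsics': array([[420.4041,   0.    , 284.6655],
       [  0.    , 420.4041, 205.3123],
       [  0.    ,   0.    ,   1.    ]]), 'T': array([[ 0.0209,  0.9899, -0.1402,  0.3189],
       [-0.9995,  0.024 ,  0.0199,  0.0759],
       [ 0.0231,  0.1397,  0.9899,  1.44  ],
       [ 0.    ,  0.    ,  0.    ,  1.    ]])}
side {'intrinsics': array([[538.7842,   0.    , 275.7185],
       [  0.    , 538.7842, 203.9579],
       [  0.    ,   0.    ,   1.    ]]), 'T': array([[-1.    ,  0.0083, -0.0015,  0.5094],
       [-0.0066, -0.6658,  0.7461,  1.4075],
       [ 0.0052,  0.7461,  0.6658,  1.2803],
       [ 0.    ,  0.    ,  0.    ,  1.    ]])}
{'intrinsics': array([[325.1923,   0.    , 285.4242],
       [  0.    , 325.1923, 208.424 ],
       [  0.    ,   0.    ,   1.    ]]), 'mount': array([[-0.0004,  0.9521,  0.3058,  0.0775],
       [ 1.    ,  0.0002,  0.0004, -0.0004],
       [ 0.0004,  0.3058, -0.9521, -0.1431],
       [ 0.    ,  0.    ,  0.    ,  1.    ]])}
```

View pics/top0.png

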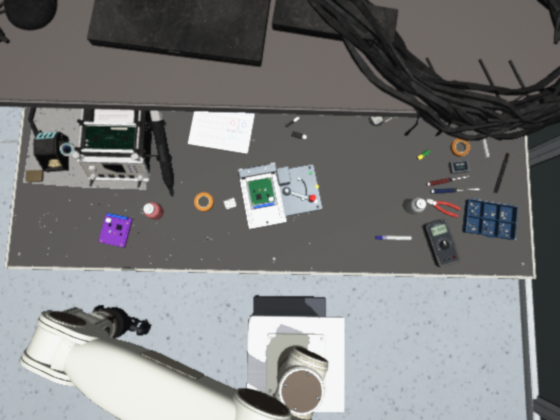

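View pics/side0.png

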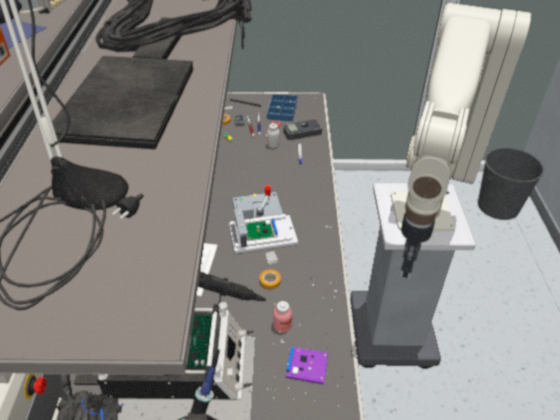

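The top view shows the fixture around (280,195), with the blue lip near (267,206) and the red knob near (313,198). A shelf overhangs the rows above about 105. I'll zoom in next.

```bash
cat > h.py <<'E'
import numpy as np,cv2
from workcell import monitor,cams
np.set_printoptions(precision=4,suppress=True)
def ray(n,u,v):
    i=cams.camera_info(n);K=i["intrinsics"];T=i["T"]
    d=np.array([(u-K[0,2])/K[0,0],-(v-K[1,2])/K[1,1],-1.]);return T[:3,3],T[:3,:3]@d
def onz(n,u,v,z):
    o,d=ray(n,u,v);return o+d*(z-o[2])/d[2]
def dep(n,u,v,D):
    o,d=ray(n,u,v);return o+d*D[int(round(v)),int(round(u))]
def tri(a,b):
    o1,d1=ray("top",*a);o2,d2=ray("side",*b)
    s=np.linalg.lstsq(np.c_[d1,-d2],o2-o1,rcond=None)[0]
    p,q=o1+s[0]*d1,o2+s[1]*d2
    return (p+q)/2,np.linalg.norm(p-q)
E
python3 - <<'E'
from h import *
a=cv2.imread("pics/top0.png")[145:245,220:340];cv2.imwrite("pics/t0z.png",cv2.resize(a,None,fx=6,fy=6,interpolation=cv2.INTER_CUBIC))
b=cv2.imread("pics/side0.png")[175:265,215:315];cv2.imwrite("pics/s0z.png",cv2.resize(b,None,fx=6,fy=6,interpolation=cv2.INTER_CUBIC))
T=np.load("pics/top0.npy");S=np.load("pics/side0.npy")
for p in[(270,225),(350,200),(200,60),(260,190),(313,198),(400,110),(400,100),(152,211),(419,205),(440,240)]:print(p,dep("top",*p,T))
E
```

```text
(270, 225) [0.4534 0.0958 0.0001]
(350, 200) [ 0.5468 -0.1798  0.0012]
(200, 60) [0.747  0.2457 0.5928]
(260, 190) [0.5696 0.1326 0.0276]
(313, 198) [ 0.5394 -0.0447  0.0714]
(400, 110) [ 0.6471 -0.1799  0.5967]
(400, 100) [ 0.6622 -0.1752  0.6135]
(152, 211) [0.4811 0.4742 0.0916]
(419, 205) [ 0.5221 -0.3911  0.0879]
(440, 240) [ 0.4125 -0.4766  0.0379]
```

View pics/t0z.png

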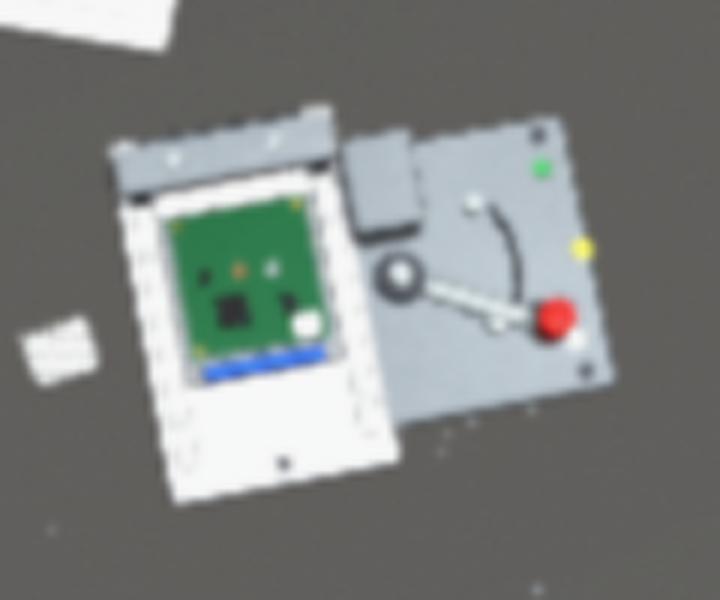

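View pics/s0z.png

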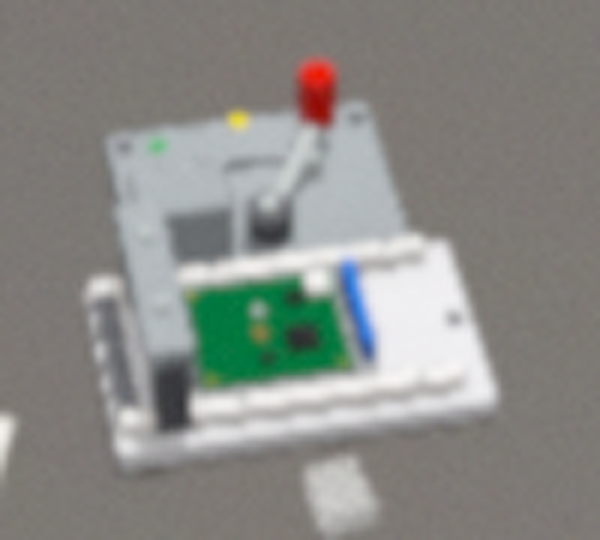

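The zoomed top view shows these points (zoom pixels):
- base front corners at (175,502) and (398,460)
- lever plate corners at (615,380) and (558,118)
- knob at (555,318), pivot at (400,275)
- lip from (205,372) to (325,353)

The side view shows the knob top at (317,70) and the lip running from (348,265) to (368,355).

Run:
```python
from h import *
from scipy.optimize import least_squares
tz=lambda u,v:(220+(u+.5)/6-.5,145+(v+.5)/6-.5)
pts=[((175,502),(-.1,.065)),((398,460),(-.1,-.065)),((615,380),(-.08,-.195)),((558,118),(.08,-.195))]
W=np.array([onz("top",*tz(*p),.016)[:2] for p,_ in pts]);F=np.array([f for _,f in pts])
def fwd(x):
    c,s=np.cos(x[2]),np.sin(x[2]);return F@np.array([[c,s],[-s,c]])+x[:2]
r=least_squares(lambda x:(fwd(x)-W).ravel(),[.5,.1,.2]);print("fixture",r.x,"res mm",(fwd(r.x)-W)*1000)
x=r.x;c,s=np.cos(x[2]),np.sin(x[2]);R=np.array([[c,-s],[s,c]])
tof=lambda p:R.T@(np.array(p)[:2]-x[:2])
# colour masks
T=cv2.imread("pics/top0.png");S=cv2.imread("pics/side0.png")
def blobs(img,roi,lo,hi):
    x0,y0,x1,y1=roi;h=cv2.cvtColor(img[y0:y1,x0:x1],cv2.COLOR_BGR2HSV);m=cv2.inRange(h,lo,hi)
    n,l,st,ce=cv2.connectedComponentsWithStats(m)
    return [(st[i][:5].tolist(),(ce[i]+[x0,y0]).tolist()) for i in range(1,n) if st[i][4]>5]
ra=(220,145,340,245);rb=(215,175,315,265)
for n,lo,hi in[("red",(0,150,90),(8,255,255)),("blue",(105,120,80),(130,255,255))]:
    a=blobs(T,ra,lo,hi);b=blobs(S,rb,lo,hi);print(n,a,b)
sz=lambda u,v:(215+(u+.5)/6-.5,175+(v+.5)/6-.5)
k=tri(tz(555,317),sz(317,72));print("knob",k,tof(k[0]))
f=tof(onz("top",*tz(555,317),.071));print(f, "q",.5+np.arctan2(f[0],-(f[1]+.085)),np.hypot(f[0],f[1]+.085))
for a,b in[((205,372),(368,355)),((325,353),(348,265))]:
    t=tri(tz(*a),sz(*b));print("lip",t,tof(t[0]))
    print(tof(onz("top",*tz(*a),.044)))
print("pivot",tof(onz("top",*tz(400,272),.05)))
D=np.load("pics/top0.npy")
for u,v in[(230,355),(260,365),(315,345),(240,300),(280,440)]:
    p=dep("top",*tz(u,v),D);print(u,v,p,tof(p))
```

```text
fixture [0.5498 0.1262 0.2146] res mm [[-0.9179  1.1304]
 [ 0.0012 -0.4136]
 [-1.5416 -0.2035]
 [ 2.4583 -0.5133]]
red [([90, 50, 5, 6, 25], [311.88, 197.64])] [([50, 10, 6, 10, 48], [267.2916666666667, 189.52083333333334])]
blue [([34, 58, 20, 5, 48], [263.5, 205.0])] [([57, 44, 5, 15, 30], [273.9, 225.56666666666666])]
knob (array([ 0.5418, -0.042 ,  0.0681]), np.float64(6.2511539956422115e-06)) [-0.0436 -0.1626]
[-0.044  -0.1622] q -0.01792232473587474 0.08890238959576562
lip (array([0.5112, 0.1521, 0.0289]), np.float64(0.0013271224129832347)) [-0.0322  0.0335]
[-0.0337  0.0329]
lip (array([0.523 , 0.0847, 0.033 ]), np.float64(0.0015103633628650896)) [-0.035  -0.0349]
[-0.0359 -0.0348]
pivot [ 0.0003 -0.0845]
230 355 [0.5217 0.1381 0.0305] [-0.0249  0.0176]
260 365 [0.5139 0.1205 0.0484] [-0.0363  0.0021]
315 345 [0.5296 0.0904 0.0233] [-0.0273 -0.0306]
240 300 [0.5516 0.133  0.0406] [0.0032 0.0063]
280 440 [0.4759 0.109  0.0145] [-0.0758 -0.001 ]
```

Measured so far:
- Fixture pose: x=0.550, y=0.126, yaw=0.215 rad.
- Lip face at fixture x≈-0.035.
- Lever at q≈-0.02, radius 89 mm (should be 90).
- Pivot within 1 mm of its stated position.

First I'll turn the tool so its x axis points along fixture -x (a turn of -0.564 rad), and shut the gripper.

send_rows:
  claw: -1
  moves:
    - [0,0,0,-0.94]
    - [0,0,0,-0.94]
    - [0,0,0,-0.94]
    - [0,0,0,-0.94]
    - [0,0,0,-0.94]
    - [0,0,0,-0.94]
    - [0,0,0,0]
    - [0,0,0,0]

```text
clock: 0.9
eef_pos: [0.1713, 0.4695, 0.231]
tool_rot: [-0.106, 0.994, -0.0, -0.0]
ft_force: [0.1, -0.3, -0.2]
grip_width: 0.0001
```

send_rows:
  moves:
    - [-0.0208,-0.0378,0,0]
    - [-0.0208,-0.0378,0,0]
    - [-0.0208,-0.0378,0,0]
    - [-0.0208,-0.0378,0,0]
    - [-0.0208,-0.0378,0,0]
    - [-0.0208,-0.0378,0,0]
    - [-0.0208,-0.0378,0,0]
    - [-0.0208,-0.0378,0,0]
    - [-0.0208,-0.0378,0,0]
    - [-0.0208,-0.0378,0,0]
    - [-0.0208,-0.0378,0,0]
    - [0,0,0,0]
    - [0,0,0,0]

```text
clock: 2.2
eef_pos: [0.4834, 0.1112, 0.2309]
tool_rot: [-0.105, 0.994, 0.0, -0.001]
ft_force: [0.5, 0.9, 0.8]
grip_width: 0.0001
```

```bash
cat >> h.py <<'E'
FX=np.array([.5498,.1262]);YAW=.2146
def tof(p):
    c,s=np.cos(YAW),np.sin(YAW);return np.array([[c,s],[-s,c]])@(np.array(p)[:2]-FX)
from scipy.spatial.transform import Rotation as Ro
def wray(o,u,v):
    i=cams.camera_info("wrist");K=i["intrinsics"];M=i["mount"]
    a,b=u-K[0,2],v-K[1,2];r=np.hypot(a,b);t=r/K[0,0]
    d=np.array([np.sin(t)*a/r,-np.sin(t)*b/r,-np.cos(t)])
    R=Ro.from_quat(o["tool_rot"]).as_matrix();return o["eef_pos"]+R@M[:3,3],R@M[:3,:3]@d
def wz(o,u,v,z):
    p,d=wray(o,u,v);return p+d*(z-p[2])/d[2]
E
python3 - <<'E'
from h import *
o=monitor.get_obs();print(o["eef_pos"],tof(o["eef_pos"]),o["tool_rot"])
p,d=cams.camera("wrist");cv2.imwrite("pics/w1.png",p);np.save("pics/w1.npy",d)
import pickle;pickle.dump(o,open("pics/w1.pkl","wb"))
E
```

```text
[0.4834 0.1112 0.2309] [-0.068  -0.0005] [-0.1051  0.9945  0.0001 -0.0006]
```

View pics/w1.png

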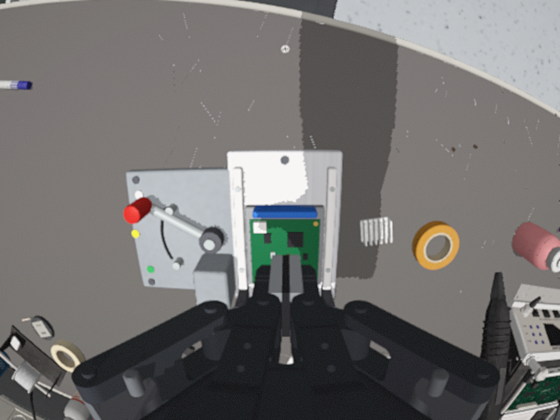

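The wrist view shows the base front corners at (228,151) and (341,151), the lip's front top edge from (253,208) to (317,208), the knob top at about (136,212), and the pivot at (211,238). I'll check these against the top-view estimates.

Run:
```python
from h import *
import pickle;o=pickle.load(open("pics/w1.pkl","rb"))
a=cv2.imread("pics/w1.png")[140:300,110:360];cv2.imwrite("pics/w1z.png",cv2.resize(a,None,fx=3,fy=3,interpolation=cv2.INTER_CUBIC))
for n,u,v,z in[("cornerL",228,151,.016),("cornerR",341,151,.016),("lip1",253,208,.044),("lip2",317,208,.044),("knob",134,212,.071),("plate",127,171,.016),("plate2",144,287,.016),("pivot",211,237,.05)]:
    print(n,tof(wz(o,u,v,z)))
# lip height: wrist vs top triangulation
def tri2(r1,r2):
    (o1,d1),(o2,d2)=r1,r2
    s=np.linalg.lstsq(np.c_[d1,-d2],o2-o1,rcond=None)[0];p,q=o1+s[0]*d1,o2+s[1]*d2
    return (p+q)/2,np.linalg.norm(p-q)
tz=lambda u,v:(220+(u+.5)/6-.5,145+(v+.5)/6-.5)
print(tri2(ray("top",*tz(555,317)),wray(o,134,212)))
D=np.load("pics/w1.npy");print(D[212,280],D[212,134])
```

```text
cornerL [-0.0989 -0.0653]
cornerR [-0.0983  0.0608]
lip1 [-0.0409 -0.0361]
lip2 [-0.0406  0.0323]
knob [-0.0456 -0.1619]
plate [-0.0798 -0.1937]
plate2 [ 0.0815 -0.1969]
pivot [-0.0095 -0.0834]
(array([ 0.5411, -0.0423,  0.069 ]), np.float64(0.0012853704921168931))
0.347184 0.319992
```

View pics/w1z.png

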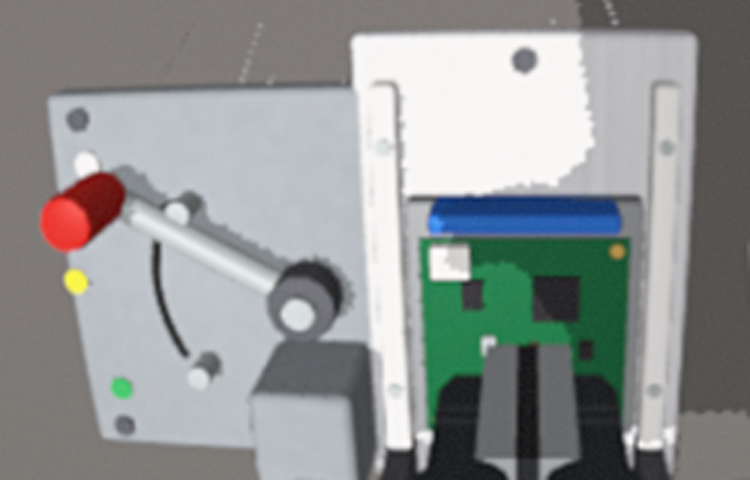

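The wrist view agrees with the frame to about 2 mm. Next I'll descend in front of the lip to a tip height of about 25 mm (channel floor is at 16 mm, lip top at 44 mm).

send_rows:
  moves:
    - [0,0,0.04,0]
    - [0,0,0.04,0]
    - [0,0,0.04,0]
    - [0,0,0.04,0]
    - [0,0,0.026,0]
    - [0,0,0.01,0]
    - [0,0,0.01,0]
    - [0,0,0,0]

```text
clock: 3.05
eef_pos: [0.483, 0.1127, 0.0252]
tool_rot: [-0.107, 0.994, -0.0, -0.0]
ft_force: [-0.1, -0.6, -0.2]
grip_width: 0.0002
```

send_rows:
  moves:
    - [-0.005,0,0,0]
    - [-0.005,0,0,0]
    - [-0.005,0,0,0]
    - [-0.005,0,0,0]
    - [-0.005,0,0,0]
    - [-0.005,0,0,0]
    - [-0.004,0,0,0]
    - [-0.004,0,0,0]
    - [0,0,0,0]

```text
clock: 3.95
eef_pos: [0.5215, 0.1203, 0.0253]
tool_rot: [-0.107, 0.994, 0.0, 0.001]
ft_force: [0.2, 0.2, -0.7]
grip_width: 0.0002
```

Run:
```python
from h import *
o=monitor.get_obs();print(o["eef_pos"],tof(o["eef_pos"]),o["ft_force"])
p,d=cams.camera("wrist");cv2.imwrite("pics/w2.png",p)
```

```text
[0.5215 0.1203 0.0253] [-0.0289  0.0003] [ 0.1504  0.2192 -0.6691]
```

View pics/w2.png

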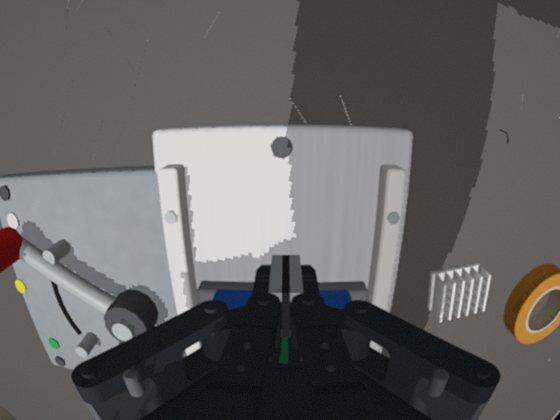

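The fingers are square in the channel and right at the lip (blue parts visible at (230,300) and (335,300)). I'll keep pushing gently.

send_rows:
  moves:
    - [-0.003,0,0,0]
    - [-0.003,0,0,0]
    - [-0.003,0,0,0]
    - [-0.002,0,0,0]
    - [0,0,0,0]

```text
clock: 4.5
eef_pos: [0.5319, 0.1226, 0.0252]
tool_rot: [-0.107, 0.994, 0.0, 0.0]
ft_force: [-0.4, 0.6, -0.4]
grip_width: 0.0002
```

send_rows:
  moves:
    - [-0.001,0,0,0]
    - [-0.001,0,0,0]
    - [0,0,0,0]

```text
clock: 4.8
eef_pos: [0.5332, 0.1229, 0.0253]
tool_rot: [-0.107, 0.994, -0.0, 0.0]
ft_force: [-0.8, -0.4, -0.2]
grip_width: 0.0001
```

send_rows:
  moves:
    - [-0.001,0,0,0]
    - [-0.001,0,0,0]
    - [0,0,0,0]

```text
clock: 5.1
eef_pos: [0.5353, 0.1234, 0.0253]
tool_rot: [-0.107, 0.994, 0.0, 0.0]
ft_force: [-1.9, -0.4, -0.6]
grip_width: 0.0
```

send_rows:
  moves:
    - [-0.001,0,0,0]
    - [-0.001,0,0,0]
    - [0,0,0,0]

```text
clock: 5.4
eef_pos: [0.5352, 0.1233, 0.0252]
tool_rot: [-0.107, 0.994, -0.0, -0.002]
ft_force: [-6.2, -1.6, 5.1]
grip_width: -0.0001
```

Run:
```python
from h import *
o=monitor.get_obs();print(o["eef_pos"],tof(o["eef_pos"]),o["ft_force"])
for n,r in(("top",(145,245,220,340)),("side",(175,265,215,315))):
    p,d=cams.camera(n);a=p[r[0]:r[1],r[2]:r[3]];cv2.imwrite(f"pics/{n}3.png",cv2.resize(a,None,fx=6,fy=6,interpolation=cv2.INTER_CUBIC))
```

```text
[0.5352 0.1233 0.0252] [-0.0148  0.0003] [-6.2116 -1.5779  5.093 ]
```

View pics/side3.png

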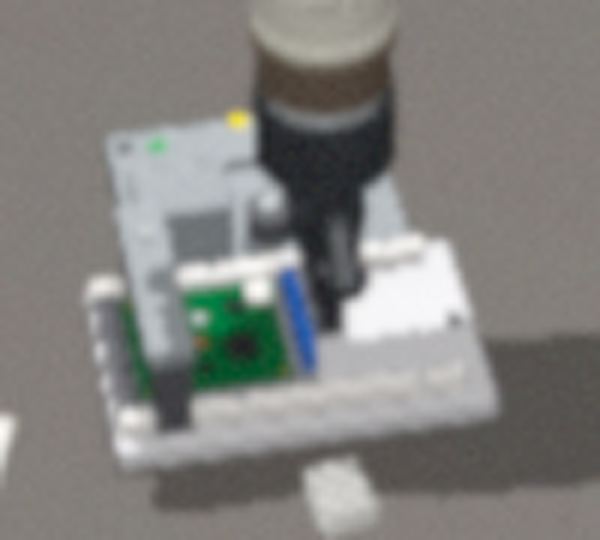

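The contact is now stiff: 6 N with no further motion at tool fixture x = -14.8 mm. That puts the lip face at about -4 mm, against -5 mm expected at home. I'll give one firmer press to confirm, then back off and lift.

send_rows:
  moves:
    - [-0.002,0,0,0]
    - [0,0,0,0]
    - [0,0,0,0]

```text
clock: 5.8
eef_pos: [0.5353, 0.1234, 0.0249]
tool_rot: [-0.107, 0.994, -0.0, -0.004]
ft_force: [-11.3, -2.0, 7.8]
grip_width: -0.0003
```

send_rows:
  moves:
    - [0.01,0,0,0]
    - [0.02,0,0,0]
    - [0,0,0,0]
    - [0,0,-0.04,0]
    - [0,0,-0.04,0]
    - [0,0,-0.04,0]
    - [0,0,0,0]

```text
clock: 6.5
eef_pos: [0.5155, 0.1191, 0.1522]
tool_rot: [-0.107, 0.994, 0.001, 0.008]
ft_force: [1.7, 0.4, -0.8]
grip_width: 0.0002
```

Run:
```python
from h import *
import pickle
o=monitor.get_obs();print(o["eef_pos"],tof(o["eef_pos"]),o["ft_force"])
p,d=cams.camera("wrist");cv2.imwrite("pics/w4.png",p);pickle.dump(o,open("pics/w4.pkl","wb"))
```

```text
[0.5155 0.1191 0.1522] [-0.035   0.0004] [ 1.7472  0.376  -0.817 ]
```

View pics/w4.png

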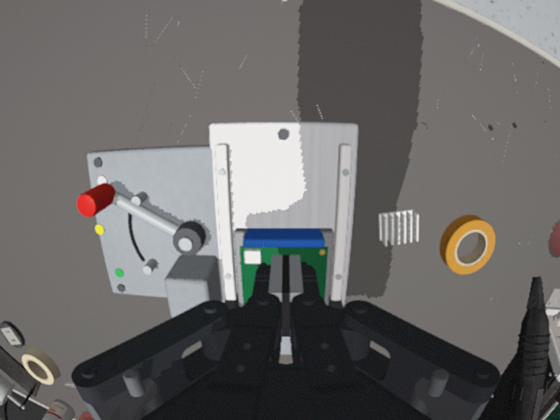

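Run:
```python
from h import *
import pickle
o=pickle.load(open("pics/w4.pkl","rb"))
for u,v,z in[(245,230,.044),(325,230,.044),(284,133,.016),(210,126,.016),(357,125,.016),(86,206,.071)]:print(tof(wz(o,u,v,z)))
o=monitor.get_obs();print(tof(o["eef_pos"]),o["eef_pos"],Ro.from_quat(o["tool_rot"]).as_matrix())
```

```text
[-0.0115 -0.0343]
[-0.0115  0.0325]
[-0.0888 -0.0017]
[-0.0962 -0.0656]
[-0.0968  0.0612]
[-0.0419 -0.1658]
[-0.0368  0.0003] [0.5138 0.1187 0.1493] [[-0.9771 -0.2126  0.0104]
 [-0.2125  0.9771  0.0023]
 [-0.0106  0.0001 -0.9999]]
```

The edge at v=230 is the bottom of the lip's front face, so the 44 mm plane gives a biased value. Using the right height puts the face at about -4 to -5 mm, which agrees with the stiff contact. I'll move in front of the knob and recheck from the top camera on the way.

send_rows:
  moves:
    - [0.0088,-0.0336,0,0]
    - [0.0088,-0.0336,0,0]
    - [0.0088,-0.0336,0,0]
    - [0.0088,-0.0336,0,0]
    - [0.0088,-0.0336,0,0]
    - [0,0,0,0]
    - [0,0,0,0]
    - [0,0,0,0]

```text
clock: 7.35
eef_pos: [0.5024, -0.0551, 0.1446]
tool_rot: [-0.107, 0.994, 0.0, -0.0]
ft_force: [0.7, -0.2, -0.1]
grip_width: -0.0003
```

Run:
```python
from h import *
o=monitor.get_obs();print(o["eef_pos"],tof(o["eef_pos"]),o["ft_force"])
p,d=cams.camera("top");a=p[145:245,220:340];cv2.imwrite("pics/top5.png",cv2.resize(a,None,fx=6,fy=6,interpolation=cv2.INTER_CUBIC))
p,d=cams.camera("wrist");cv2.imwrite("pics/w5.png",p)
```

```text
[ 0.5024 -0.0551  0.1446] [-0.0849 -0.167 ] [ 0.6674 -0.2267 -0.1215]
```

View pics/top5.png

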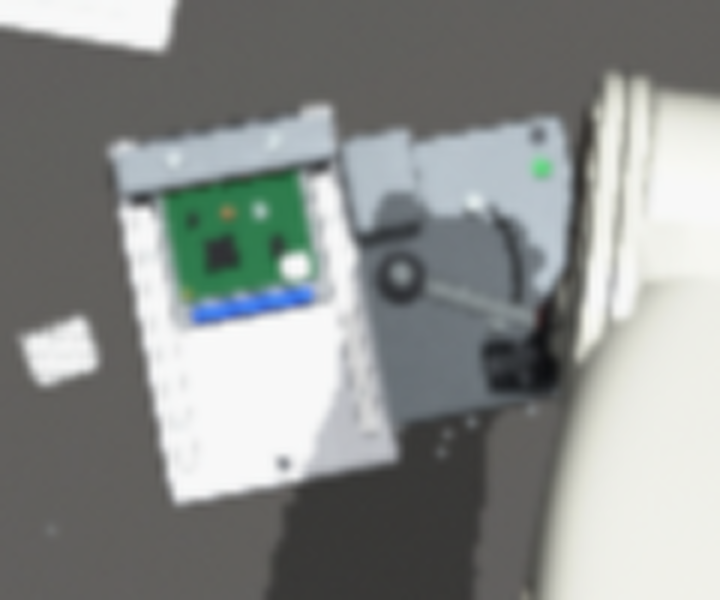

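View pics/w5.png

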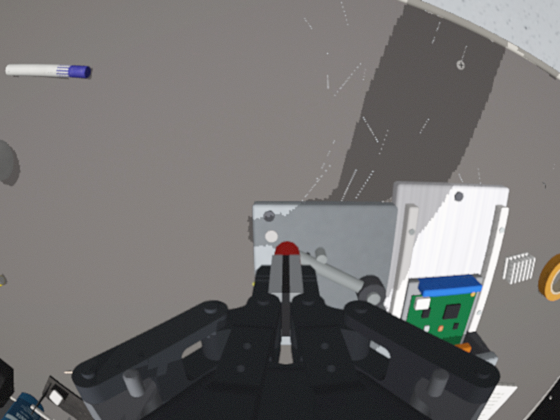

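The lip has moved about 55 zoom px (roughly 30 mm) in the top view, to (192,318)–(315,295), which matches home. The fingers stand directly in front of the knob. Descending to a tip height of about 48 mm.

send_rows:
  moves:
    - [0,0,0.035,0]
    - [0,0,0.035,0]
    - [0,0,0.0166,0]
    - [0,0,0.01,0]
    - [0,0,0,0]
    - [0,0,0,0]

```text
clock: 8.05
eef_pos: [0.5032, -0.0553, 0.0494]
tool_rot: [-0.107, 0.994, -0.0, 0.001]
ft_force: [0.6, 0.3, -0.2]
grip_width: 0.0001
```

Run:
```python
from h import *
tz=lambda u,v:(220+(u+.5)/6-.5,145+(v+.5)/6-.5)
print([tof(onz("top",*tz(*p),.044)) for p in((192,320),(315,297))])
o=monitor.get_obs();print(o["eef_pos"],tof(o["eef_pos"]),o["ft_force"])
```

```text
[array([-0.0035,  0.0347]), array([-0.0036, -0.0353])]
[ 0.5032 -0.0553  0.0494] [-0.0842 -0.1674] [ 0.645   0.2794 -0.1757]
```

The lip is at -3.6 mm on the top view, so the carrier is home. Now I'll push the lever along fixture +x.

send_rows:
  moves:
    - [-0.008,0,0,0]
    - [-0.008,0,0,0]
    - [-0.008,0,0,0]
    - [-0.008,0,0,0]
    - [-0.008,0,0,0]
    - [-0.008,0,0,0]
    - [0,0,0,0]

```text
clock: 8.75
eef_pos: [0.5509, -0.0457, 0.049]
tool_rot: [-0.107, 0.994, -0.0, 0.001]
ft_force: [0.7, 0.0, 0.4]
grip_width: 0.0002
```

send_rows:
  moves:
    - [-0.008,0,0,0]
    - [-0.008,0,0,0]
    - [-0.008,0,0,0]
    - [-0.008,0,0,0]
    - [-0.008,0,0,0]
    - [-0.006,0,0,0]
    - [0,0,0,0]

```text
clock: 9.45
eef_pos: [0.5962, -0.0353, 0.0489]
tool_rot: [-0.107, 0.994, -0.0, 0.001]
ft_force: [0.2, -0.7, -0.8]
grip_width: -0.0001
```

send_rows:
  moves:
    - [-0.003,0,0,0]
    - [-0.003,0,0,0]
    - [-0.003,0,0,0]
    - [-0.002,0,0,0]
    - [0,0,0,0]

```text
clock: 9.95
eef_pos: [0.6054, -0.0333, 0.0488]
tool_rot: [-0.107, 0.994, -0.0, 0.0]
ft_force: [-0.2, -0.3, 0.4]
grip_width: 0.0001
```

Run:
```python
from h import *
o=monitor.get_obs();print(o["eef_pos"],tof(o["eef_pos"]),o["ft_force"])
p,d=cams.camera("wrist");cv2.imwrite("pics/w6.png",p)
p,d=cams.camera("side");a=p[175:265,215:315];cv2.imwrite("pics/side6.png",cv2.resize(a,None,fx=6,fy=6,interpolation=cv2.INTER_CUBIC))
```

```text
[ 0.6054 -0.0333  0.0488] [ 0.0203 -0.1677] [-0.2126 -0.276   0.4482]
```

View pics/w6.png

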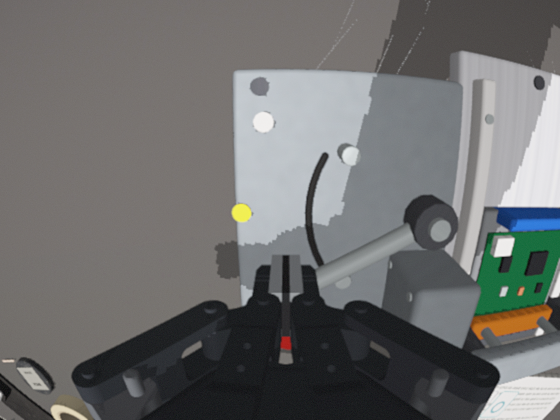

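View pics/side6.png

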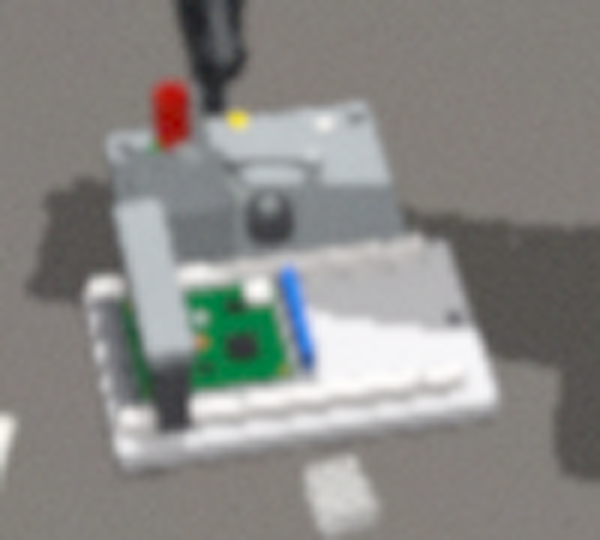

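The lever has snapped over to the green mark: the knob in the side view is at (172,90), over the green dot. I'll press on to feel the hard stop, then back off.

send_rows:
  moves:
    - [-0.002,0,0,0]
    - [-0.002,0,0,0]
    - [-0.001,0,0,0]
    - [0,0,0,0]
    - [0,0,0,0]

```text
clock: 10.55
eef_pos: [0.6068, -0.0329, 0.0484]
tool_rot: [-0.107, 0.994, -0.0, -0.003]
ft_force: [-7.4, -2.0, 5.3]
grip_width: 0.0
```

send_rows:
  moves:
    - [0.01,0,0,0]
    - [0.02,0,0,0]
    - [0.02,0,0,0]
    - [0,0,-0.04,0]
    - [0,0,-0.04,0]
    - [0,0,-0.04,0]
    - [0.04,0,-0.02,0]
    - [0.04,0,0,0]
    - [0.04,0,0,0]
    - [0.04,0,0,0]
    - [0,0,0,0]
    - [0,0,0,0]
    - [0,0,0,0]

```text
clock: 11.85
eef_pos: [0.4062, -0.0771, 0.1893]
tool_rot: [-0.107, 0.994, -0.0, 0.001]
ft_force: [-0.9, -0.4, -0.1]
grip_width: -0.0
```

Run:
```python
from h import *
o=monitor.get_obs();print(o["eef_pos"],tof(o["eef_pos"]),o["ft_force"],o["joint_vel"])
p,d=cams.camera("top");cv2.imwrite("pics/top7f.png",p);a=p[145:245,220:340];cv2.imwrite("pics/top7.png",cv2.resize(a,None,fx=6,fy=6,interpolation=cv2.INTER_CUBIC))
p,d=cams.camera("side");cv2.imwrite("pics/side7f.png",p);a=p[175:265,215:315];cv2.imwrite("pics/side7.png",cv2.resize(a,None,fx=6,fy=6,interpolation=cv2.INTER_CUBIC))
```

```text
[ 0.4062 -0.0771  0.1893] [-0.1836 -0.168 ] [-0.8836 -0.4168 -0.0545] [ 0.0056  0.0164  0.0105  0.0032 -0.0017 -0.0026]
```

View pics/top7.png

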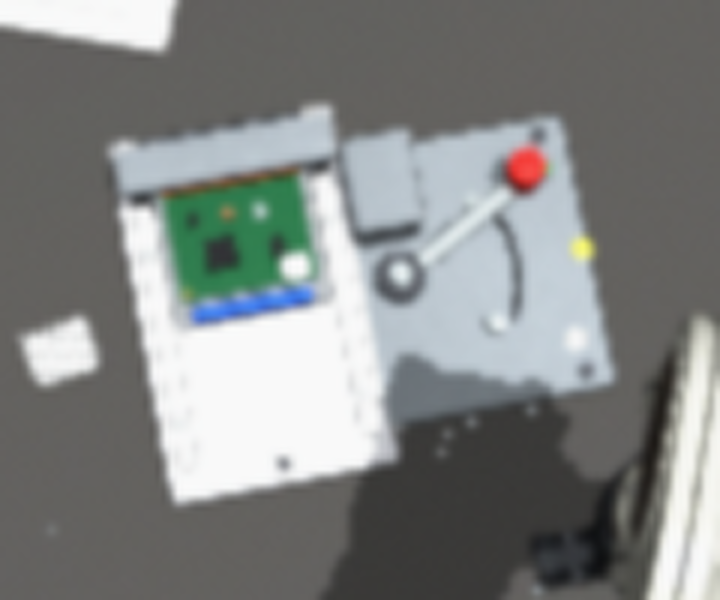

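View pics/side7.png

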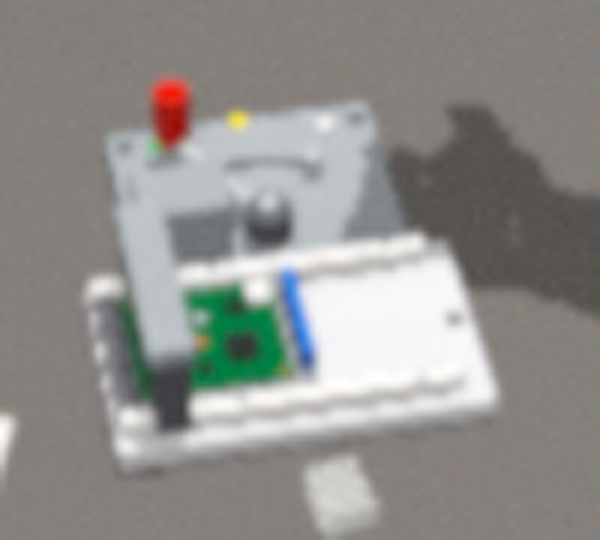

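The top view shows the knob at (525,168) on the green mark, the lip unchanged at (192,320)–(315,297), the orange bar lowered, and the arm clear. I'll measure the final lever angle and hand in.

Run:
```python
from h import *
from workcell import order
tz=lambda u,v:(220+(u+.5)/6-.5,145+(v+.5)/6-.5)
f=tof(onz("top",*tz(525,167),.071));print(f,"q",.5+np.arctan2(f[0],-(f[1]+.085)))
print([tof(onz("top",*tz(*p),.044)) for p in((192,320),(315,297))])
print(order.job_done())
```

```text
[ 0.0417 -0.1628] q 0.9919638204256334
[array([-0.0035,  0.0347]), array([-0.0036, -0.0353])]
the job is handed in; nothing more can be done
None
```

I pushed the carrier home by its lip, pushed the lever to the second stop, backed the arm clear and handed the job in at about 12 s. No verdict was reported.

- **Carrier:** with the shut fingers I pushed until they met a stiff stop, about 11 N with no further motion. In the last top view the lip face is at fixture x ≈ -3.6 mm, against -5 mm at home; that is within the 2 mm calibration.
- **Lever:** one straight push took it past the yellow notch to the green mark, and a further press met the hard stop at about 7 N. The last top view gives q ≈ 0.99, with the orange bar lowered.
- **Disagreement:** one wrist-camera reading put the lip at about -11.5 mm. I judged it biased because I had used the 44 mm height for an edge that is really the bottom of the lip; the tool was also still settling. The contact and the top view both disagree with it.
- **Bystanders:** I kept the arm's path away from them and saw no contact. I did not re-measure their positions at the end.

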